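# Roll a turning blank into the V-cradle and push it up to the stop

## Task

With the outside of the fingers, roll the pale round blank sideways over the bench, up the cradle's ramp and into the V, so that it comes to lie in the V short of the yellow stop plate; then push it endways along the V until its end rests against the stop plate. Only push it, never lift or carry it, and leave the dark blank, the gouge and the red tin where they are. Finish with the hand clear of everything.

Things in the scene. Friction and masses are not known exactly. Their poses are not given: they have to be found in the camera images.
- blank: pale beech blank to be moved: waxed wooden cylinder, 56 mm diameter, 140 mm long, about 0.24 kg, lying on its side beside the cradle (either side). Origin at its middle (28 mm above the bench at the start); x is the cylinder's axis, y and z turn as it rolls. Slippery (friction about 0.35); pushed level at mid-height it rolls square to its axis, hardly turning; it stays put on the flat bench when left.
- cradle: V-cradle fixed to the bench, 280 mm long (its x, along the V), 200 mm wide (its y). Origin on the bench under the middle of the V, z up. On both sides a blue ramp climbs from bench level at y = +/-100 mm to a lip 13.4 mm high at y = +/-18 mm; between the lips the steel V falls at 30 degrees to 3 mm above the bench at y = 0. A blank in it has its middle 35 mm up.
- cradle_stop (a point): middle of the inner face of the yellow stop plate (60 mm wide in y, 60 mm high, 12 mm thick) across the V's -x end, the end nearer the robot: at x = -128 mm, 35 mm up in the cradle's frame. With its end against the plate the blank's middle is 70 mm from this point, at cradle x = -58 mm. The +x end of the V is open.
- dark_blank: a dark (walnut) blank of the same size, lying on the other side of the cradle; to be left alone. Origin at the middle of the cylinder, x along its axis.
- gouge: a turning gouge lying on the bench beyond the cradle, 250 mm long, up to 27 mm high, wooden handle to its -x, steel blade to its +x; to be left alone. Origin on the bench under the ferrule, where the handle (150 mm) meets the blade (100 mm).
- tin: a red wax tin, 50 mm in diameter, 45 mm high, standing on the bench near the robot, to its left; to be left alone. Origin at the centre of its underside.
There are look-alikes about, which are no part of the job. Leave any orange look-alike of the blank alone.

How it is judged:
On the way, in this order (a step that is already met when the one before it is completed fails the run):
1. the pale blank rolls (it has turned about its axis by at least some 130 degrees) before it is in the V (angle between blank's own z axis and vertical above 2.27 rad and (y of blank in the frame of cradle above 0.03 m or y of blank in the frame of cradle below -0.03 m)).
2. the pale blank lies in the V, more than 6 mm short of the stop plate (y of blank in the frame of cradle between -0.005 and 0.005 m and z of blank in the frame of cradle between 0.032 and 0.0385 m and angle between the x axis of blank and the x axis of cradle, either way round below 0.06 rad and x of blank in the frame of cradle above -0.052 m), for 0.2 s.
At the end, for the whole second after the job is handed in: the pale blank lies at rest in the V (middle within 5 mm of the V's centre line, axis within 0.06 rad of it, middle 32 to 38.5 mm above the bench) with its end within 4 mm of the stop plate (y of blank in the frame of cradle between -0.005 and 0.005 m and z of blank in the frame of cradle between 0.032 and 0.0385 m and angle between the x axis of blank and the x axis of cradle, either way round below 0.06 rad and x of blank in the frame of cradle between -0.062 and -0.054 m and linear speed of blank below 0.02 m/s and angular speed of blank below 0.3 rad/s); the robot touches nothing.
It fails at once if the pale blank is lifted (middle more than 55 mm above the bench, or more than 39 mm while it is beyond the foot of the ramps) (height (world z) of blank above 0.055 m or (height (world z) of blank above 0.039 m and (y of blank in the frame of cradle above 0.105 m or y of blank in the frame of cradle below -0.105 m))).
It fails at once if the dark blank, the gouge or the tin is moved by more than 20 mm (distance of any of dark_blank, gouge, tin from where it was at the start of the episode above 0.02 m).
It also fails if it takes over 58 s, if anything falls off the work surface, if the arm or the gripper's body presses on something with over 40 N, if the wrist force passes 120 N, or if a joint passes its speed limit or range.

## Robot

A 7-joint arm with a two-finger parallel gripper is mounted at the origin on the work surface. World frame = base frame: x ahead of the robot, y to its left, z up, the work surface at z = 0. Lengths are in m, angles in rad, forces in N, time in s.
With the tool pointing down it reaches from about 0.35 to 0.9 m from the base axis. Payload 19.9 kg.
Tool frame: the origin (TCP) lies between the finger pads; the fingertips stand 19 mm ahead of it and the grasp point (between the pads) is the TCP; z points along the fingers, y is the line along which they close (so a half turn about z gives the same grasp; the last joint's range is limited). The gripper opens to 94 mm and grips with 3 to 60 N. Pads are 16 mm wide; open, the fingers measure 119 mm over their backs; the gripper's body (75 mm by 177 mm) begins 78 mm behind the grasp point.
Start: joints at [-1.29, 0.417, -0.01, 1.614, 0.005, 1.111, -0.053], TCP at [0.198, 0.593, 0.224] pointing down, gripper open.
Joint ranges: [-2.81, 2.81], [-0.39, 2.02], [-1.27, 1.25], [0.06, 2.57], [-1.19, 4.33], [0.19, 2], [-2.82, 2.82]. Speed limits (rad/s): [1.89, 1.89, 2.39, 2.39, 3.01, 3.01, 3.01].

## Interface

Orientations are given as a 3x3 rotation matrix whose columns are the frame's x, y, z axes.
In Python, from rig import robot gives the robot as it stands. Calls block until the motion is done:
- robot.move_ptp(position, orientation): joint-space move of the TCP to a pose.
- robot.move_linear(position, velocity=0.15, frame=None, threshold=None): straight line of the TCP; frame=None keeps the orientation; velocity is the mean speed in m/s. With threshold (N) it stops when the force on the tool has changed by that much, and returns True; else False.
- robot.goto_joints(angles): joint-space move.
- robot.gripper_to(opening): finger opening in m; the grip force is fixed at half the most; returns when the fingers have stopped.
- robot.pause(seconds).
- robot.ik(position, orientation): joint angles nearest the present ones, or None.
- robot.get_state(): the state.
- robot.grab_frame(name): name is "scene" or "side" or "wrist"; returns the picture (480x640x3 uint8, red, green, blue); there is no depth.
- robot.camera_info(name): a dict with "fx", "fy", "cx", "cy" (pixels), "dist" ([k1, k2, p1, p2, k3] as OpenCV has them; the pictures are not rectified), "rvec" (rotation vector, rad) and "tvec" (3), from world to camera coordinates, as OpenCV has them. Camera axes: x right, y down, z forward; pixel columns grow to the right and rows downward; lengths in m; the calibration is good to about 2 mm. A picture is of the moment at which its call begins: read the wrist's pose just before it. camera_info takes no time and is no camera call; for the wrist camera it gives the pose at the moment of the call.
A pose or a line that the arm cannot do raises robot.PlanningError and nothing moves.
- robot.sign_off(): hands the job in; it is judged then, once.
The state is a dict: "time": time; "qpos": joint angles; "joint_vel": joint speeds; "effort": joint torques, N m; "ee_pos": TCP position; "tool_rot": TCP orientation; "force": force on the tool from outside, world axes, zero at the start; "moment": the same for the moment, N m; "opening": finger opening in m; "grasp_force": force on a finger pad.
Only numpy, scipy, OpenCV 4.12 (cv2) and the standard library are available. Lean on these libraries where they do the work, as an engineer would, in place of code of your own. Each camera call takes 0.05 s, during which the arm holds its last target. There are 200 camera calls.

## Working session

There is one attempt and no reset: what is moved stays moved. The work goes in short steps, each a Python script; the robot and the scene stay as the last script left them, time stands still between calls to the robot, and variables do not carry over. Pictures are saved under pics/ and viewed, at most 10 in all, crops included, and the job is handed in when it is done.

```bash
mkdir -p pics; ls; python3 - <<'E'
from rig import robot
import cv2
for n in ("scene","side"):
    im=robot.grab_frame(n); cv2.imwrite(f"pics/{n}0.png",im[:,:,::-1])
    print(n,robot.camera_info(n))
s=robot.get_state();print(s)
E
```

```text
pics
scene {'fx': 482.3117251720599, 'fy': 482.3117251720599, 'cx': 324.4672469193398, 'cy': 242.06158008777774, 'dist': array([-0.12454873,  0.        ,  0.        ,  0.        ,  0.        ]), 'rvec': array([ 0.67269797,  2.70063548, -1.05384674]), 'tvec': array([ 0.49572244, -0.15331769,  1.25463194])}
side {'fx': 449.73302375532757, 'fy': 449.73302375532757, 'cx': 321.85739330643946, 'cy': 242.26269295717432, 'dist': array([-0.04546307,  0.        ,  0.        ,  0.        ,  0.        ]), 'rvec': array([ 2.07882805, -0.35063559,  0.20255945]), 'tvec': array([-0.51863384,  0.11368782,  0.88948138])}
{'time': 0.1, 'qpos': array([-1.28948182,  0.41794327, -0.01030078,  1.61413839,  0.00472311,
        1.11068365, -0.05300443]), 'joint_vel': array([-0.00147611, -0.00021027, -0.00022232, -0.00272202,  0.00026825,
       -0.00041388, -0.00031347]), 'effort': array([ 1.74654797e-03, -8.52578831e+01,  6.39930815e-01, -4.26695645e+01,
       -4.89241909e-02,  1.62871834e-02,  1.22870911e-04]), 'ee_pos': array([0.19818517, 0.59239698, 0.22385949]), 'tool_rot': array([[-9.48350099e-01,  3.17225506e-01, -2.59244437e-04],
       [ 3.17225593e-01,  9.48349444e-01, -1.12004953e-03],
       [-1.09453961e-04, -1.14443805e-03, -9.99999339e-01]]), 'force': array([ 0.0201653 , -0.42182268, -0.06534925]), 'moment': array([ 0.01481797, -0.01622707,  0.04361029]), 'grasp_force': 0.0, 'opening': 0.09388857609421063}
```

View pics/scene0.png

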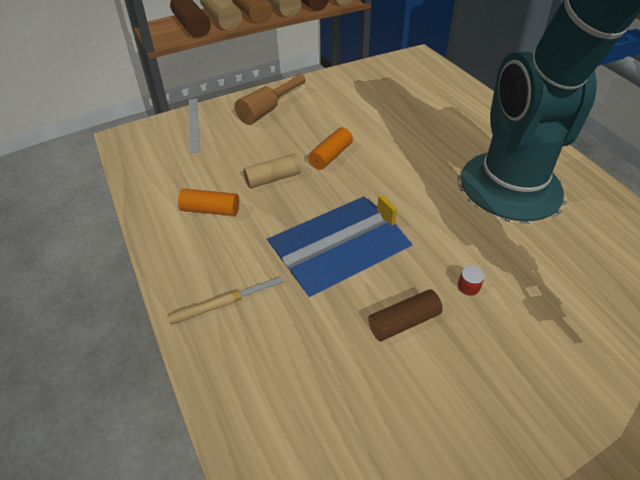

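View pics/side0.png

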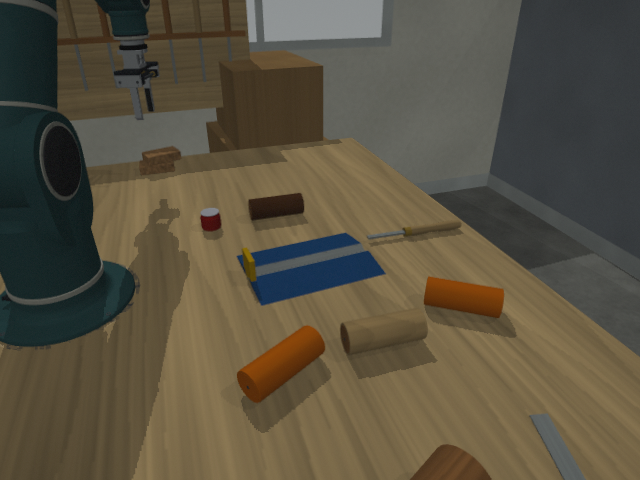

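The pale blank is at scene (272,170) and side (384,330). Possible look-alikes in the scene view are the oranges at (208,202) and (331,148), the mallet (257,104), the shelf blanks (~(220,12)) and the dark blank (405,315). By the description I choose the pale one at (272,170), and I'll check it in a close crop.

```bash
python3 - <<'E'
import cv2,numpy as np
a=cv2.imread("pics/scene0.png")[145:195,232:312]; b=cv2.imread("pics/side0.png")[300:360,330:440]
a=cv2.resize(a,(800,500),interpolation=3)[:, :]; b=cv2.resize(b,(800,436),interpolation=3)
o=np.vstack([cv2.resize(a,(480,300)),cv2.resize(b,(550,300))[:, :480] if 0 else cv2.resize(b,(480,262))])
cv2.imwrite("pics/crop1.png",o)
E
```

```text
(no output)
```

View pics/crop1.png

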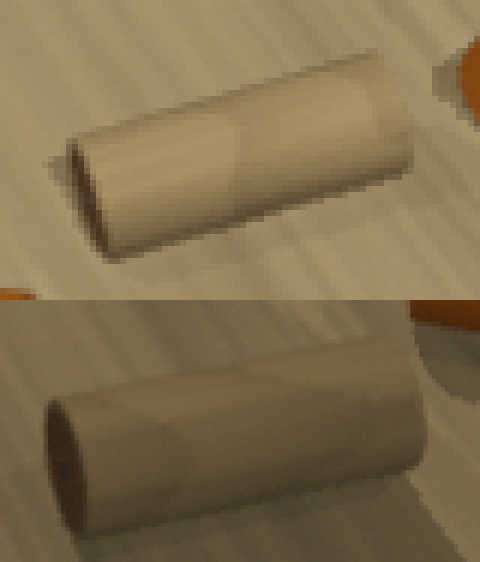

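The crop shows a pale beech cylinder with a dark end, clear of the orange ones, so the choice is right. Next I fit the poses.

```bash
cat > h.py <<'E'
import cv2,numpy as np
from rig import robot
from scipy.optimize import least_squares
TH=np.linspace(0,2*np.pi,72,endpoint=False); U=np.c_[np.cos(TH),np.sin(TH)]
sup=lambda p:(p@U.T).max(0)
def proj(n,P):
    c=robot.camera_info(n); K=np.array([[c['fx'],0,c['cx']],[0,c['fy'],c['cy']],[0,0,1]])
    return cv2.projectPoints(np.asarray(P,float),c['rvec'],c['tvec'],K,c['dist'])[0][:,0]
def place(P,x,y,a,z=0):
    c,s=np.cos(a),np.sin(a); return P@np.array([[c,s,0],[-s,c,0],[0,0,1]])+[x,y,z]
t=np.linspace(0,2*np.pi,60)
CYL=np.vstack([np.c_[0*t+e,.028*np.cos(t),.028*np.sin(t)] for e in(-.07,.07)])
CRA=np.array([[x,y,z] for x in(-.14,.14) for y,z in((-.1,0),(-.018,.0134),(.018,.0134),(.1,0))])
def fit(obs,P,x0,z=0,tin=False):
    f=lambda q:np.concatenate([sup(proj(n,place(P,*q,z=z)))-sup(o) for n,o in obs.items()])
    r=least_squares(f,x0,loss='soft_l1'); return r.x,np.sqrt(np.mean(f(r.x)**2))
def mask(im,f):
    h=cv2.cvtColor(im,cv2.COLOR_RGB2HSV).astype(int); m=f(h[...,0],h[...,1],h[...,2]).astype(np.uint8)
    n,l,s,_=cv2.connectedComponentsWithStats(m); return l,s
E
python3 - <<'E'
from h import *
sc=np.array([(66,142),(100,248),(112,260),(408,172),(412,140),(372,52),(82,136)])/6+[232,145]-.5
sd=(np.array([(44,402),(60,398),(395,335),(412,350),(427,425),(420,465),(85,536),(62,505),(45,440)])-[0,300])/4.364+[330,300]-.5
for x0 in([.75,-.2,0],[.6,-.2,.3]): print('blank',fit({'scene':sc,'side':sd},CYL,x0,.028))
for o in('scene','side'): print(o,fit({o:dict(scene=sc,side=sd)[o]},CYL,[.7,-.2,0],.028))
ob={}
for n,box in(('scene',(250,180,430,310)),('side',(225,220,395,305))):
    im=cv2.imread(f'pics/{n}0.png')[:,:,::-1].copy(); x0,y0,x1,y1=box
    h=cv2.cvtColor(im,cv2.COLOR_RGB2HSV).astype(int)
    m=(h[...,0]>100)&(h[...,0]<125)&(h[...,1]>120)
    v,u=np.nonzero(m); k=(u>x0)&(u<x1)&(v>y0)&(v<y1); p=np.c_[u,v][k].astype(float); print(len(p)); ob[n]=p
print('cradle',fit(ob,CRA,[.6,.1,0]))
for n in ob: print(n,fit({n:ob[n]},CRA,[.6,.1,0]))
q,_=fit(ob,CRA,[.6,.1,0])
print('stop px',[proj(n,place(np.array([[-.134,0,.06]]),*q)) for n in ob])
dk=np.array([(369,318),(378,338),(441,312),(438,293),(431,291)],float)
print('dark',fit({'scene':dk},CYL,[.5,.3,0],.028))
# ray to plane helper: oranges, tin, gouge tips by least squares
for nm,px,z in(('tin',(471,268),.045),('gougetip',(283,281),.01),('gougeend',(170,319),.012),('or1a',(179,200),.028),('or1b',(239,204),.028),('or2a',(316,158),.028),('or2b',(345,135),.028)):
    r=least_squares(lambda w:proj('scene',[[w[0],w[1],z]])[0]-px,[.6,.1]); print(nm,r.x)
E
```

```text
blank (array([ 0.55033834, -0.31783099, -0.06283628]), np.float64(0.7301584117203254))
blank (array([ 0.55033834, -0.31783099, -0.06283613]), np.float64(0.7301584387942662))
scene (array([ 0.54854169, -0.31876841, -0.06143001]), np.float64(0.5501637245541945))
side (array([ 0.55121673, -0.31737893, -0.06268256]), np.float64(0.6856043010804385))
5912
4751
cradle (array([ 0.50367096, -0.03625568,  0.07677335]), np.float64(1.4684097856461027))
scene (array([ 0.50302674, -0.03844841,  0.07802722]), np.float64(1.4511017470186784))
side (array([ 0.50410609, -0.03373722,  0.06847673]), np.float64(1.4388866316298956))
stop px [array([[386.93538469, 201.47122295]]), array([[247.30510711, 253.42490727]])]
dark (array([ 0.4917143 ,  0.21854353, -0.01021756]), np.float64(2.136727768651036))
tin [0.31460564 0.19806397]
gougetip [0.66871393 0.01550706]
gougeend [ 0.9141977  -0.00186835]
or1a [ 0.79752486 -0.32432911]
or1b [ 0.6701746  -0.23788446]
or2a [ 0.42273495 -0.30942526]
or2b [ 0.30191808 -0.36501468]
```

```bash
cat >> h.py <<'E'
B=(.5503,-.3178,-.063); C=(.5037,-.0363,.0765)
SG=-1
def R(a,s=None):
    s=s or SG; y=np.array([np.cos(a),np.sin(a),0])*s; z=np.array([0,0,-1.]); return np.c_[np.cross(y,z),y,z]
def cr(x,y): return place(np.array([[x,y,0.]]),*C)[0][:2]
def behind(p,a,gap,z): return np.r_[np.asarray(p)-gap*np.array([-np.sin(a),np.cos(a)]),z]
E
python3 - <<'E'
from h import *
p=behind(B[:2],B[2],.085,.16)
for s in(1,-1): print(s,robot.ik(p,R(B[2],s)))
s=min((s for s in(1,-1) if robot.ik(p,R(B[2],s)) is not None),key=lambda s:abs(robot.ik(p,R(B[2],s))[6]))
print('use',s); open('h.py','a').write(f'SG={s}\n')
robot.move_ptp(p,R(B[2],s)); a=robot.get_state(); print(a['time'],a['ee_pos'])
p[2]=.031; robot.move_linear(p,.1)
cv2.imwrite('pics/side1.png',robot.grab_frame('side')[:,:,::-1]); print(robot.get_state()['time'],robot.get_state()['force'])
E
```

```text
1 [ 0.06598829  0.70879941  0.80993904  1.5484535  -0.549963    1.12434549
  0.93487308]
-1 [-0.06330627  0.84096813  1.07965963  1.55265487 -0.77350998  1.22457403
 -2.0531886 ]
use 1
3.7667 [ 0.54543186 -0.40200979  0.15997316]
5.2583 [ 0.32271845  0.24650008 -0.51478574]
```

View pics/side1.png

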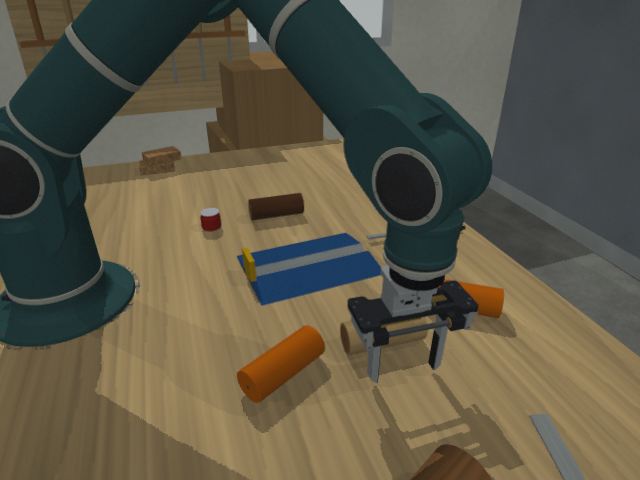

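The fingers (side (375,360) and (437,350)) stand behind the blank, roughly centred on it and clear of the oranges. Next I roll it over the bench, turning it in line with the cradle.

```bash
python3 - <<'E'
from h import *
G=.036
n=lambda a:np.array([-np.sin(a),np.cos(a)])
P1=np.array(B[:2])+.03*n(B[2]); hit=[]
hit.append(robot.move_linear(behind(P1,B[2],G,.031),.05,R(B[2]),15))
P=P1;a=B[2]
for k in range(2):
    a2=a+.07; P=P+.04*n((a+a2)/2); a=a2
    hit.append(robot.move_linear(behind(P,a,G,.031),.04,R(a),15))
s=robot.get_state();print(hit,P,a,s['ee_pos'],s['force'],s['time'])
cv2.imwrite('pics/side2.png',robot.grab_frame('side')[:,:,::-1])
cv2.imwrite('pics/scene2.png',robot.grab_frame('scene')[:,:,::-1])
E
python3 -c "
import cv2,numpy as np
a=cv2.imread('pics/scene2.png')[130:310,200:440];b=cv2.imread('pics/side2.png')[210:390,240:480]
cv2.imwrite('pics/c2.png',np.vstack([cv2.resize(x,(400*1,300)) for x in(a,b)]))"
```

```text
[False, False, False] [ 0.5516291  -0.20791047] 0.07700000000000001 [ 0.55434217 -0.24411307  0.03103574] [ 0.32475653 -0.58043333 -0.25482335] 9.2917
```

View pics/c2.png

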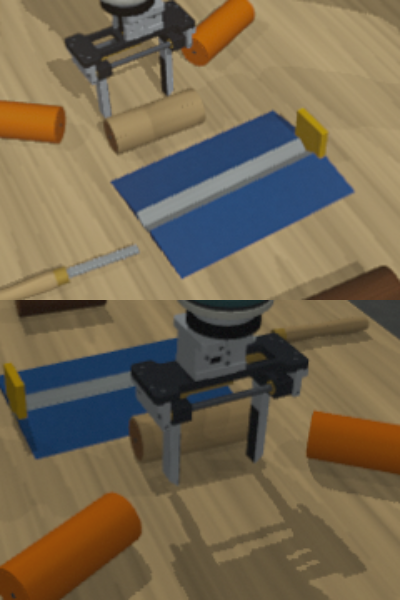

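The blank is on its way, its axis nearly parallel to the ramp foot (scene ~(262,202)). It looks a few hundredths of a radian short of square. I'll push it part-way up the ramp, where gravity seats it against both fingers, and check again.

```bash
python3 - <<'E'
from h import *
G=.036;a=C[2]
h=robot.move_linear(behind(cr(.0345,-.055),a,G,.0365),.03,R(a),15)
s=robot.get_state();print(h,s['ee_pos'],s['force'],s['time'])
cv2.imwrite('pics/side3.png',robot.grab_frame('side')[:,:,::-1])
cv2.imwrite('pics/scene3.png',robot.grab_frame('scene')[:,:,::-1])
a=cv2.imread('pics/scene3.png')[160:310,220:420];b=cv2.imread('pics/side3.png')[210:360,240:440]
cv2.imwrite('pics/c3.png',np.vstack([cv2.resize(x,(400*1,300)) for x in(a,b)]))
E
```

```text
False [ 0.54502621 -0.12443084  0.03649309] [-0.16493284 -0.65768124  1.53743129] 13.5417
```

View pics/c3.png

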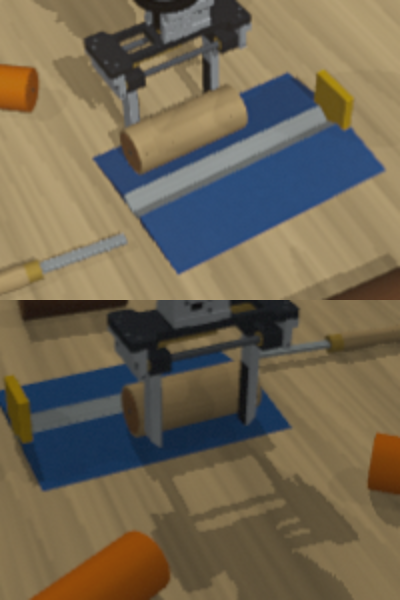

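The blank sits square on the ramp against both fingers, its +x end at about scene (288,235), still inside the cradle. Next it goes over the lip.

```bash
python3 - <<'E'
from h import *
G=.036;a=C[2]
h=robot.move_linear(behind(cr(.0345,-.004),a,G,.043),.03,R(a),15)
s=robot.get_state();print(h,s['ee_pos'],s['force'],s['time'])
robot.pause(.3)
robot.move_linear(behind(cr(.0345,-.004),a,G+.04,.048),.08)
robot.move_linear(behind(cr(.0345,-.004),a,G+.04,.15),.12)
print(robot.get_state()['time'])
cv2.imwrite('pics/side4.png',robot.grab_frame('side')[:,:,::-1])
cv2.imwrite('pics/scene4.png',robot.grab_frame('scene')[:,:,::-1])
a=cv2.imread('pics/scene4.png')[170:310,240:430];b=cv2.imread('pics/side4.png')[210:350,230:420]
cv2.imwrite('pics/c4.png',np.vstack([cv2.resize(x,(407,300)) for x in(a,b)]))
E
```

```text
False [ 0.54115781 -0.07372834  0.04300849] [-0.0406922  -0.23708223 -0.05299329] 15.5083
17.4583
```

View pics/c4.png

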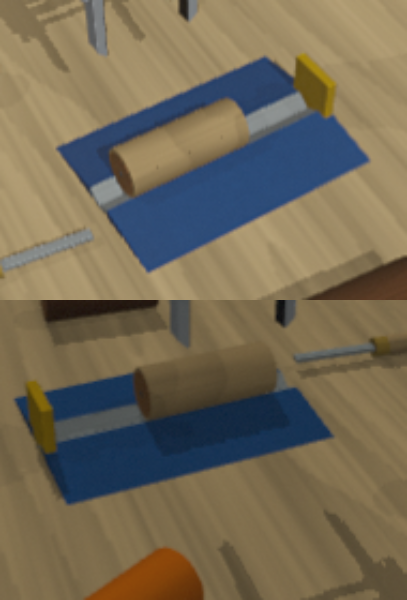

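The blank lies in the V with about 90 mm left to the stop; its +x end is at scene ~(297,250). Next I close the fingers and push it endways from the open end.

```bash
python3 - <<'E'
from h import *
a=C[2]; T=lambda x,z:np.r_[cr(x,0),z]
robot.gripper_to(0.0)
robot.move_linear(T(.155,.15),.15,R(a))
robot.move_linear(T(.155,.042),.1,R(a))
cx=lambda:(place(np.r_[robot.get_state()['ee_pos']][None]-[C[0],C[1],0],0,0,-a))[0]
h=robot.move_linear(T(.04,.042),.04,R(a),12); print(h,cx())
if h: h=robot.move_linear(T(.04,.042),.04,R(a),12); print(h,cx())
h=robot.move_linear(T(.012,.042),.02,R(a),8); s=robot.get_state(); print(h,cx(),s['force'],s['opening'],s['time'])
cv2.imwrite('pics/side5.png',robot.grab_frame('side')[:,:,::-1])
cv2.imwrite('pics/scene5.png',robot.grab_frame('scene')[:,:,::-1])
a=cv2.imread('pics/scene5.png')[170:310,240:430];b=cv2.imread('pics/side5.png')[210:350,230:420]
cv2.imwrite('pics/c5.png',np.vstack([cv2.resize(x,(407,300)) for x in(a,b)]))
E
```

```text
False [ 4.00441730e-02 -2.51013645e-06  4.19644365e-02]
True [ 2.46615991e-02 -7.80457084e-06  4.21783410e-02] [ 2.49469574 -0.28419559  2.00417241] 0.00047181095973285896 25.1917
```

View pics/c5.png

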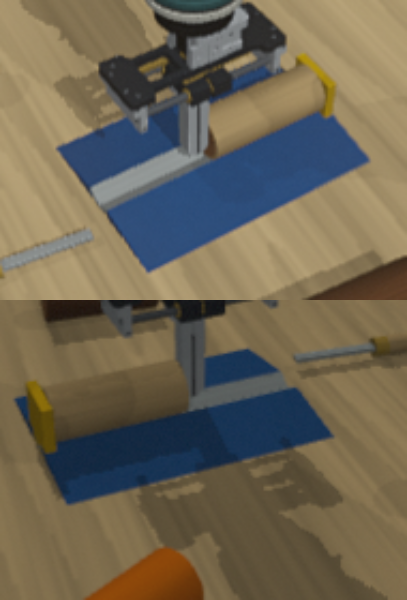

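The stop force came at cradle x = 24.7 mm (24.5 predicted), and the blank's end is at the yellow plate. I retreat, check once more and then hand in.

```bash
python3 - <<'E'
from h import *
T=lambda x,z:np.r_[cr(x,0),z]
robot.move_linear(T(.08,.042),.04); robot.move_linear(T(.08,.2),.12); robot.move_linear(np.r_[cr(.08,-.2),.22],.15); robot.pause(.5)
a=cv2.imwrite('pics/side6.png',robot.grab_frame('side')[:,:,::-1])
cv2.imwrite('pics/scene6.png',robot.grab_frame('scene')[:,:,::-1]); print(robot.get_state()['time'])
a=cv2.imread('pics/scene6.png')[170:310,240:430];b=cv2.imread('pics/side6.png')[210:350,230:420]
cv2.imwrite('pics/c6.png',np.vstack([cv2.resize(x,(407,300)) for x in(a,b)]))
E
```

```text
30.3833
```

View pics/c6.png

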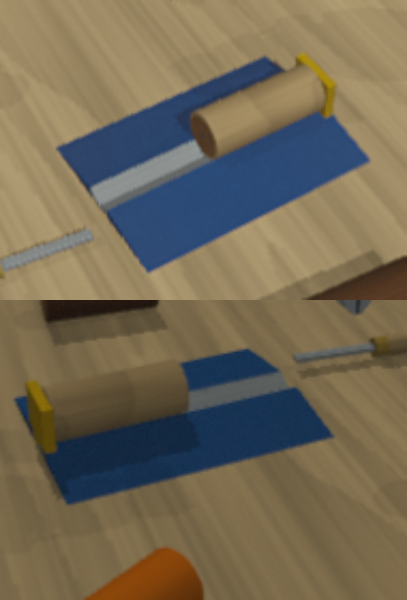

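The blank lies in the V with its end against the yellow plate (scene ~(390,208)), and the hand is clear.

```bash
python3 -c "
from rig import robot
print(robot.sign_off())"
```

```text
the job is handed in; nothing more can be done
None
```

The pale blank was rolled over the bench, up the ramp and into the V, then pushed endways until it met the stop plate; the hand was withdrawn clear and the job handed in after about 30 s of the 58 s allowed, with no verdict returned.

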